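Check the door stay of the green cash locker at a teller's desk

ROBOT

A 7-joint arm with a two-finger parallel gripper is mounted at the origin on the work surface. World frame = base frame: x ahead of the robot, y to its left, z up, the work surface at z = 0. Lengths are in m, angles in rad, forces in N, time in s.
With the tool pointing down it reaches from about 0.4 to 0.875 m from the base axis. Payload 19.3 kg.
Tool frame: the origin (TCP) lies at the very end of the fingers, on their centre line; the grasp point (between the pads) lies 19 mm behind it; z points along the fingers, y is the direction in which the jaws open and shut (so a half turn about z gives the same grasp; the last joint's range is limited). The gripper opens to 85 mm and grips with 20 to 120 N. Pads are 22 mm wide; open, the fingers measure 114 mm over their backs; the gripper's body (76 mm by 85 mm) begins 54 mm behind the grasp point. The pads swing forward as they close: fully open they stand 13 mm farther back than shut.
Start: joints at [1.2, 0.521, -0.036, 1.599, 0.021, 1.021, -0.113], TCP at [0.185, -0.597, 0.206] pointing down, gripper open.
Joint ranges: [-2.91, 2.91], [-0.3, 2.13], [-1.5, 1.42], [0.17, 2.43], [-1.26, 4.41], [0.16, 1.93], [-2.52, 2.52]. Speed limits (rad/s): [1.89, 1.89, 2.39, 2.39, 3.01, 3.01, 3.01].

INTERFACE

Orientations are given as [roll, pitch, yaw] about the fixed x, y, z axes, in that order (R = Rz(yaw) Ry(pitch) Rx(roll)).
In Python, from workcell import bot, grab_frame, calibration, workorder gives the robot as it stands.
- The arm moves only by the tool move_arm, never from a script. Its arguments are lists of equal length, an entry for each row: "jaw": the closure in counts, from 0 (fully open) to 255 (shut); "dp": the shift along the tool's x, y, z in units of 800 mm (1.0 is 800 mm), a list of three; "rotation": the turn, a rotation vector about the tool's x, y, z in units of pi rad (1.0 is pi rad), a list of three. In form: {"jaw": [jaw, ...], "dp": [[dx, dy, dz], ...], "rotation": [[rx, ry, rz], ...]}. A call has 1 to 10 rows; each row shifts and turns the commanded pose from where the row before left it, along the tool's axes as they then stand; what a row does not reach is not made up. A row lasts 1/8 s, in which the tool goes at most 62.5 mm and 10.7 degrees, less where a joint would pass 70% of its speed; a pose out of reach is approached as far as the arm can. A call with a number of a shift or a turn outside -1 to 1 is refused whole. A call with a gripper value outside its range is refused whole. The fingers move at their own pace and stop on an object; "squeeze" is the grip in N (left out, the last holds). Time passes only in rows, so rows that do not move let the fingers close. It gives the time, the measured TCP pose, the force and the opening at its end, in the units of the state.
- bot.observe(): the state, without advancing time (a new reading comes with each control period).
- grab_frame(name): name is "scene" or "top"; returns the picture (384x512x3 uint8, blue, green, red); there is no depth.
- calibration(name): a dict with "camera_matrix" (3x3 intrinsics, pixels), "T" (4x4, takes a point from camera to world coordinates). Camera axes: x right, y down, z forward; pixel columns grow to the right and rows downward; lengths in m; the calibration is good to about 2 mm. A picture is of the moment at which its call begins. calibration takes no time and is no camera call.
- workorder.job_done(): hands the job in, once; it reports no verdict.
The state is a dict: "clock": time; "qpos": joint angles; "qd": joint speeds; "joint_efforts": joint torques, N m; "position": TCP position; "tool_rot": TCP orientation; "force": force on the tool from outside, world axes, zero at the start; "moment": the same for the moment, N m; "grip_width": finger opening in m.
Only numpy, scipy, OpenCV 4.12 (cv2) and the standard library are available. Lean on these libraries where they do the work, as an engineer would, in place of code of your own. Each camera call takes 0.05 s, during which the arm holds its last target. There are 200 camera calls.

TASK

Before the window opens, check the stay of the cash locker with the green door: lift that door by its bar until the stay locks, and let go so that it stands open by itself. Then press the red release key beside that same door to unlock it and let the door sink fully shut on its damper. Leave the grey-doored locker closed.

Things in the scene. Friction and masses are not known exactly. Their poses are not given: they have to be found in the camera images.
- green_locker: White desk locker, 154 deep, 232 wide, 162 mm high at the back, origin under its middle, x away from the robot, z up. Green sloping lid-like door (142 x 178 x 8 mm) hinged along its upper rear edge, 75 mm along +x and 170 mm above the origin; door centre at y +30 mm. On its right (-y) a 58 mm wide console, 150 mm high, with the release key.
- green_door (a joint): Green door, rad: 0 shut (it then slopes down 0.31 rad towards the robot), grows as the front edge rises, end stop 1.24. Lifted to 1.15-1.22 its stay catches; let go, it stays locked at about 1.12 and cannot be lowered until the key is pressed. Unlocked, it sinks shut by its weight on a damper in about 4 s. Lifting takes about 5 N at the bar at 0.1 m/s.
- green_bar (a point): Middle of the door's round steel handle bar, 14 mm across, level, parallel to the hinge, 58 mm beyond the door's front edge on two rods 120 mm apart (room for a fingertip: 110 x 51 mm). 109 mm up when shut, 315 mm when locked. Axes turn with the door; shut: y along the bar, z up, x into the locker; in them the hinge is 190 mm along x, 61 mm along z. It may turn in the fingers.
- green_key_top (a point): Centre of the top of the green locker's red release key: a cap 31 mm across on the console right of the green door, beside the hinge, top 171 mm above the desk. Push straight down: travel 8 mm, sprung, 2 N at first, 5.5 N at the bottom; below 5-6 mm the stay is free. Hold half a second so that the door gets going. The key dips once by itself as the door is lifted.
- grey_door (a joint): Door of the other locker, the same in build and size with its own red key, but grey; rad, 0 shut. The two lockers stand side by side, either way round.

How it is judged:
On the way, in this order (a step that is already met when the one before it is completed fails the run):
1. the green door stands locked open by itself, with nothing held (value of joint green_door above 1.05 rad and velocity of joint green_door between -0.05 and 0.05 rad/s and contact force between the fingers and anything else below 0.3 N), for 0.4 s.
2. its release key is pressed while the door is up (distance of green_key_top from where it was at the start of the episode above 0.004 m and value of joint green_door above 0.8 rad), for 0.05 s.
At the end, for the whole second after the job is handed in: the green door is shut again (within 0.05 rad) and at rest, its key sprung back up (within 3 mm), the grey door shut (within 0.05 rad) (value of joint each of green_door, grey_door below 0.05 rad and velocity of joint green_door above -0.05 rad/s and distance of green_key_top from where it was at the start of the episode below 0.003 m); the robot touches nothing.
It fails at once if the grey door is lifted (more than 0.15 rad) (value of joint grey_door above 0.15 rad).
It also fails if it takes over 51 s, if anything falls off the work surface, if the arm or the gripper's body presses on something with over 40 N, if the wrist force passes 120 N, or if a joint passes its speed limit or range.

## Working session

There is one attempt and no reset: what is moved stays moved. The work goes in short steps, Python scripts to look and compute and a tool call to move; the robot and the scene stay as the last step left them, time stands still between calls to the robot, and variables do not carry over. Pictures are saved under pics/ and viewed, about 8 in all and at most 12, crops included, and the job is handed in when it is done.

Besides the shell and the picture viewer there is one more tool, called after "Request:" as name(argument=value, ...) on one line, values as JSON. move_arm: Moves the arm, as the interface text tells. Shifts and turns lie within -1 to 1; 1 stands for 800 mm of shift or pi rad of turn. Its arguments: {"type":"object","properties":{"jaw":{"type":"array","items":{"type":"number"}},"dp":{"type":"array","items":{"type":"array","items":{"type":"number","minimum":-1,"maximum":1}}},"rotation":{"type":"array","items":{"type":"array","items":{"type":"number","minimum":-1,"maximum":1}}},"squeeze":{"type":"number"}},"required":["jaw","dp","rotation"]}

```bash
mkdir -p pics; python3 - <<'E'
from workcell import bot, grab_frame, calibration
import cv2,numpy as np
print(bot.observe())
for n in("scene","top"):
    f=grab_frame(n);cv2.imwrite(f"pics/{n}0.png",f)
    c=calibration(n);print(n,np.round(c["camera_matrix"],1).tolist(),np.round(c["T"],3).tolist())
a=cv2.imread("pics/scene0.png");b=cv2.imread("pics/top0.png")
E
```

```text
{'clock': 0.0, 'qpos': array([ 1.19979424,  0.52202151, -0.03632689,  1.59996604,  0.02114885,
        1.02111359, -0.11280706]), 'qd': array([ 4.22297301e-05, -1.36772723e-03, -3.86490113e-04,  3.50011609e-04,
       -1.76012152e-03,  5.25629051e-04,  1.92261967e-04]), 'joint_efforts': array([-1.33719099e-03, -9.27122927e+01,  1.97983459e+00, -3.69930947e+01,
        1.78269582e-02,  8.31012876e-03, -1.05018030e-04]), 'position': array([ 0.18505268, -0.59660697,  0.2058361 ]), 'tool_rot': array([-3.14046710e+00,  3.67608957e-05,  3.00757119e-01]), 'force': array([0.1634416 , 0.46704309, 0.32448987]), 'moment': array([-0.0064777 , -0.0190504 ,  0.05097854]), 'grip_width': 0.08520419341072691}
scene [[403.7, 0.0, 253.3], [0.0, 403.7, 193.2], [0.0, 0.0, 1.0]] [[0.775, 0.533, -0.338, 0.818], [0.631, -0.645, 0.43, -0.41], [0.011, -0.547, -0.837, 0.865], [0.0, 0.0, 0.0, 1.0]]
top [[450.7, 0.0, 262.5], [0.0, 450.7, 190.6], [0.0, 0.0, 1.0]] [[0.021, -0.996, 0.088, 0.439], [-1.0, -0.021, -0.004, -0.009], [0.006, -0.088, -0.996, 1.099], [0.0, 0.0, 0.0, 1.0]]
```

View pics/scene0.png

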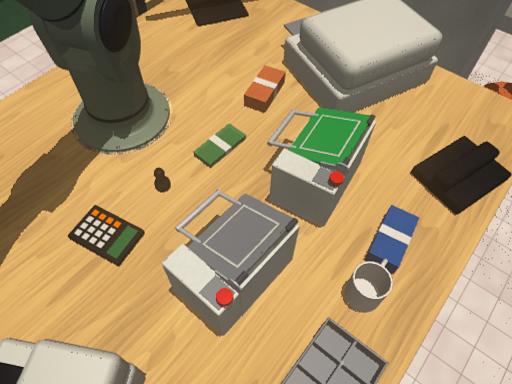

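View pics/top0.png

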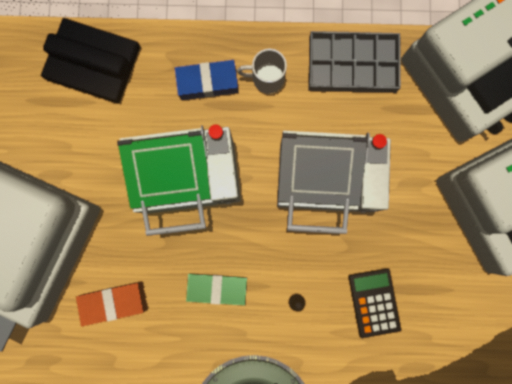

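The top view shows the green locker on the left, with its bar at about (148..206, 230) and its red key at (216,132). The grey locker is on the right, with its key at (379,142). Next I'll measure these.

```bash
cat >h.py <<'E'
import cv2,numpy as np
from workcell import calibration
def ray(n,p):
    c=calibration(n);T=np.array(c["T"]);d=T[:3,:3]@np.linalg.solve(np.array(c["camera_matrix"]),[p[0],p[1],1.]);return T[:3,3],d
def onz(n,p,z):
    o,d=ray(n,p);return o+d*(z-o[2])/d[2]
def tri(p,q):
    o1,d1=ray("scene",p);o2,d2=ray("top",q)
    s=np.linalg.lstsq(np.c_[d1,-d2],o2-o1,rcond=None)[0];a=o1+d1*s[0];b=o2+d2*s[1];return (a+b)/2,np.linalg.norm(a-b)
def blobs(im,lo,hi,amin):
    m=cv2.inRange(cv2.cvtColor(im,cv2.COLOR_BGR2HSV),lo,hi)
    n,_,st,ce=cv2.connectedComponentsWithStats(m);return [(ce[i].round(1).tolist(),int(st[i,4])) for i in range(1,n) if st[i,4]>amin],m
E
python3 - <<'E'
from h import *
S=cv2.imread("pics/scene0.png");T=cv2.imread("pics/top0.png")
for n,im in(("scene",S),("top",T)):
    b,m=blobs(im,(0,200,120),(5,255,255),60);print(n,b)
    g,m=blobs(im,(50,180,60),(75,255,255),800);print(g)
k=max(blobs(T,(0,200,120),(5,255,255),60)[0],key=lambda r:-r[0][0])[0]
print("key top",onz("top",k,.168))
m=blobs(T,(50,180,60),(75,255,255),800)[1][:220]
c=max(cv2.findContours(m,0,1)[0],key=cv2.contourArea)
print(cv2.minAreaRect(c))
# right-most key in scene by column
ks=max(blobs(S,(0,200,120),(5,255,255),60)[0],key=lambda r:r[0][0])[0];print("tri key",k,ks,tri(ks,k))
for p in((148,233),(205,229)):print(onz("top",p,.109))
v=cv2.resize(T[110:250,100:260],None,fx=4,fy=4,interpolation=2);cv2.imwrite("pics/c1.png",v)
E
```

```text
scene [([336.4, 177.1], 117), ([223.9, 296.0], 193)]
[]
top [([215.4, 131.2], 127), ([379.1, 140.9], 135)]
[([165.3, 170.3], 1932)]
key top [0.64434437 0.08855503 0.168     ]
((165.08998107910156, 170.1300048828125), (39.31514358520508, 51.05311584472656), 81.8698959350586)
tri key [215.4, 131.2] [336.4, 177.1] (array([0.64581712, 0.08971423, 0.16918439]), np.float64(0.004195833978943662))
[0.42837878 0.23510619 0.109     ]
[0.43964805 0.11099926 0.109     ]
```

View pics/c1.png

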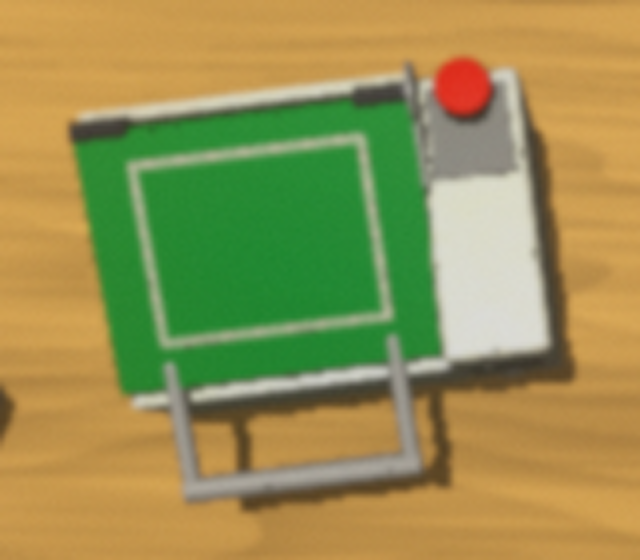

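The cropped view shows the bar running from full-image pixel (147.5,232) to (204,226), with a locker yaw of about 0.13. That puts the bar middle at about (0.438, 0.175), z 0.109, and the key at about (0.645, 0.089). I'll raise the tool and turn it to yaw 1.70 first.

Request:
move_arm(jaw=[0,0,0,165,165,165,165,165,165,165], dp=[[0,0,-0.06],[0,0,-0.06],[0,0,-0.06],[0,0,0],[0,0,0],[0,0,0],[0,0,0],[0,0,0],[0,0,0],[0,0,0]], rotation=[[0,0,0],[0,0,-0.0495],[0,0,-0.0495],[0,0,-0.0495],[0,0,-0.0495],[0,0,-0.0495],[0,0,-0.0495],[0,0,-0.0495],[0,0,-0.0495],[0,0,-0.0495]], squeeze=30)

```text
clock: 1.35
position: [0.1851, -0.5968, 0.35]
tool_rot: [-3.141, -0.001, 1.705]
force: [-0.5, 0.1, -0.0]
grip_width: 0.03
```

Request:
move_arm(jaw=[165,165,165,165,165,165,165,165,165], dp=[[0.043,0.043,0],[0.043,0.043,0],[0.043,0.043,0],[0.043,0.043,0],[0.043,0.043,0],[0.043,0.043,0],[0.043,0.043,0],[0.043,0.043,0],[0.043,0.043,0]], rotation=[[0,0,0],[0,0,0],[0,0,0],[0,0,0],[0,0,0],[0,0,0],[0,0,0],[0,0,0],[0,0,0]])

```text
clock: 2.48
position: [0.4528, -0.2486, 0.3503]
tool_rot: [-3.141, -0.0, 1.7]
force: [1.6, -0.8, 0.2]
grip_width: 0.0304
```

Request:
move_arm(jaw=[165,165,165,165,165,165,165,165,165,165], dp=[[0.0586,0.0055,0],[0.0586,0.0055,0],[0.0586,0.0055,0],[0.0586,0.0055,0],[0.0586,0.0055,0],[0.0586,0.0055,0],[0.0586,0.0055,0],[0.0586,0.0055,0],[0.0586,0.0055,0],[0,0,0.1]], rotation=[[0,0,0],[0,0,0],[0,0,0],[0,0,0],[0,0,0],[0,0,0],[0,0,0],[0,0,0],[0,0,0],[0,0,0]])

```text
clock: 3.72
position: [0.438, 0.1779, 0.2896]
tool_rot: [3.136, -0.003, 1.704]
force: [2.0, -0.5, -2.7]
grip_width: 0.0301
```

Request:
move_arm(jaw=[165,165,165], dp=[[0,0,0.07],[0,0,0.07],[0,0,0]], rotation=[[0,0,0],[0,0,0],[0,0,0]])

```text
clock: 4.1
position: [0.435, 0.1729, 0.1736]
tool_rot: [-3.135, 0.001, 1.701]
force: [0.1, -0.8, 1.6]
grip_width: 0.0301
```

```bash
python3 - <<'E'
from h import *
from workcell import grab_frame,bot
print(bot.observe()["position"],bot.observe()["qpos"].round(2))
f=grab_frame("scene");cv2.imwrite("pics/s2.png",f);cv2.imwrite("pics/s2c.png",cv2.resize(f[30:230,190:390],None,fx=3,fy=3,interpolation=2))
E
```

```text
[0.43496372 0.17289585 0.17360244] [ 0.11  0.41 -0.78  2.    0.37  0.88 -0.74]
```

View pics/s2c.png

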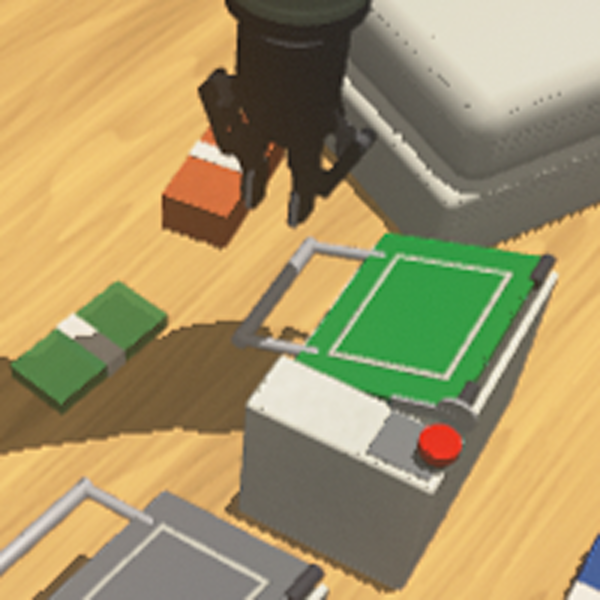

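The crop shows the fingertips above and behind the bar. The bar ends are at about (294,112) and (272,143) in the full frame. I'll cross-check them against the top view.

```bash
python3 - <<'E'
from h import *
for p,q in(((294,111.7),(147.5,232.3)),((271.7,142.7),(203.7,226.3))):
    print(onz("scene",p,.109).round(4),onz("top",q,.109).round(4),tri(p,q))
# fingertip midpoint check
print(onz("scene",(190+270/3,30+215/3),.1736))
E
```

```text
[0.4353 0.2401 0.109 ] [0.4299 0.2363 0.109 ] (array([0.43237539, 0.23872883, 0.10777422]), np.float64(0.0065502899823043))
[0.4547 0.121  0.109 ] [0.4455 0.114  0.109 ] (array([0.44985221, 0.11794795, 0.10759725]), np.float64(0.011465567642609613))
[0.42254598 0.18993277 0.1736    ]
```

```bash
python3 - <<'E'
from h import *
c=calibration("scene");Ti=np.linalg.inv(np.array(c["T"]));K=np.array(c["camera_matrix"])
for s in(-.022,-.015,.015,.022):
  for dz in(0,.01,.03):
    P=np.array([.435+s*.992,.1729+s*.129,.1736+dz,1]);q=K@(Ti@P)[:3];q=q[:2]/q[2];print(s,dz,(q).round(1),((q-[190,30])*3).round())
E
```

```text
-0.022 0 [271.9 104.4] [246. 223.]
-0.022 0.01 [272.1 101.3] [246. 214.]
-0.022 0.03 [272.5  95. ] [247. 195.]
-0.015 0 [274.4 105.6] [253. 227.]
-0.015 0.01 [274.6 102.5] [254. 217.]
-0.015 0.03 [275.1  96.2] [255. 198.]
0.015 0 [285.4 110.4] [286. 241.]
0.015 0.01 [285.7 107.4] [287. 232.]
0.015 0.03 [286.4 101.1] [289. 213.]
0.022 0 [288.  111.6] [294. 245.]
0.022 0.01 [288.3 108.5] [295. 236.]
0.022 0.03 [289.  102.2] [297. 217.]
```

Request:
move_arm(jaw=[165,165,165,165,165,165,165], dp=[[0,0.004,0],[0,0,0.0275],[0,0,0.02],[0,0,0.02],[0,0,0.02],[0,0,0.02],[0,0,0]], rotation=[[0,0,0],[0,0,0],[0,0,0],[0,0,0],[0,0,0],[0,0,0],[0,0,0]])

```text
clock: 5.03
position: [0.4395, 0.1739, 0.0888]
tool_rot: [-3.14, 0.0, 1.701]
force: [0.6, -0.0, -0.9]
grip_width: 0.0301
```

```bash
python3 - <<'E'
from h import *
from workcell import grab_frame,bot
o=bot.observe();print(o["position"],o["force"])
f=grab_frame("scene");cv2.imwrite("pics/s3c.png",cv2.resize(f[50:190,220:360],None,fx=4,fy=4,interpolation=2))
E
```

```text
[0.43946471 0.17390563 0.08882419] [ 0.62108476 -0.02440694 -0.92673181]
```

View pics/s3c.png

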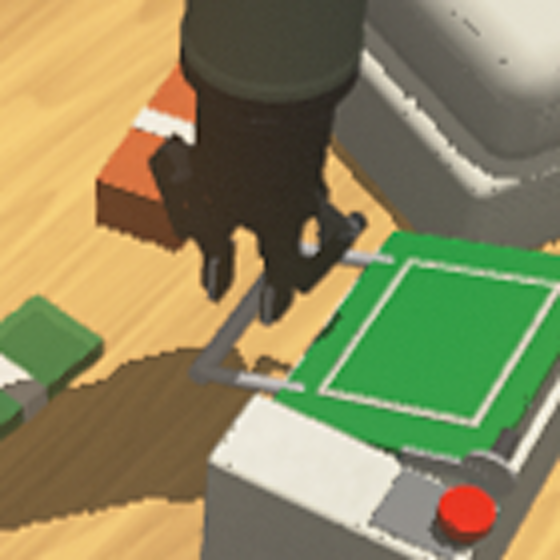

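The fingers straddle the bar, with tips at about (215,290) and (270,310) in the crop and the bar running between them. No contact yet, so I'll close.

Request:
move_arm(jaw=[255,255,255,255,255], dp=[[0,0,0],[0,0,0],[0,0,0],[0,0,0],[0,0,0]], rotation=[[0,0,0],[0,0,0],[0,0,0],[0,0,0],[0,0,0]], squeeze=40)

```text
clock: 5.7
position: [0.4408, 0.1743, 0.0908]
tool_rot: [3.14, -0.0, 1.7]
force: [-1.7, -0.4, 10.8]
grip_width: -0.0
```

```bash
python3 - <<'E'
from h import *
from workcell import grab_frame,bot
o=bot.observe();print(o["position"],o["force"])
f=grab_frame("scene");g=grab_frame("top");cv2.imwrite("pics/s4c.png",np.hstack([cv2.resize(f[70:170,240:340],(400,400),interpolation=2),cv2.resize(g[160:260,120:220],(400,400),interpolation=2)]))
E
```

```text
[0.44076697 0.17426743 0.09084453] [-1.6719063  -0.40489121 10.84225738]
```

View pics/s4c.png

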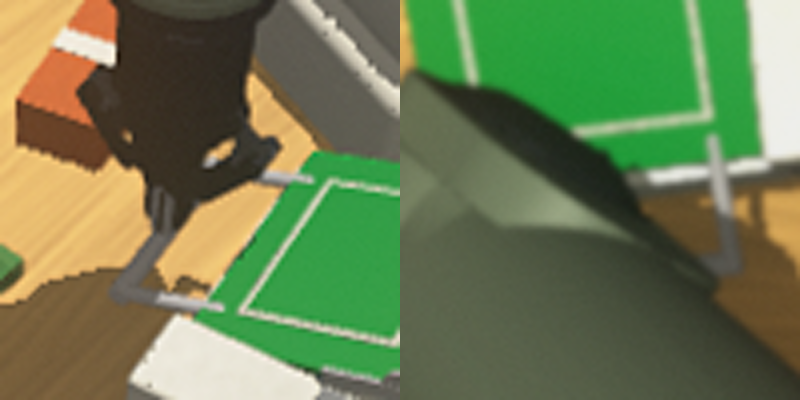

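The jaws shut on nothing and the tool feels 10.8 N upward, so the tips most likely sat on top of the bar. I'll reopen, go about 20 mm deeper and retry.

Request:
move_arm(jaw=[255,165,165,165,165,165,165,165], dp=[[0,0,-0.03],[0,0,0],[0,0,0],[0,0,0.02],[0,0,0.02],[0,0,0.01],[0,0,0.005],[0,0,0]], rotation=[[0,0,0],[0,0,0],[0,0,0],[0,0,0],[0,0,0],[0,0,0],[0,0,0],[0,0,0]])

```text
clock: 6.8
position: [0.44, 0.1741, 0.0697]
tool_rot: [-3.141, -0.0, 1.701]
force: [0.2, 0.4, -0.1]
grip_width: 0.0297
```

```bash
python3 - <<'E'
from h import *
from workcell import grab_frame,bot
f=grab_frame("scene");cv2.imwrite("pics/s5c.png",cv2.resize(f[70:170,240:340],(600,600),interpolation=2))
E
```

```text
(no output)
```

View pics/s5c.png

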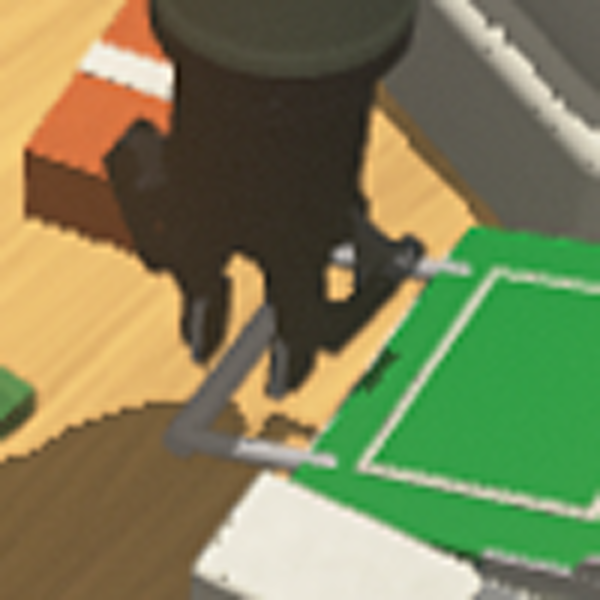

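The bar (corner at (180,440), rising right) now passes clearly between the fingers, and their tips at (200,360) and (285,395) reach below it. No contact force. I'll close again.

Request:
move_arm(jaw=[255,255,255,255], dp=[[0,0,0],[0,0,0],[0,0,0],[0,0,0]], rotation=[[0,0,0],[0,0,0],[0,0,0],[0,0,0]], squeeze=40)

```text
clock: 7.35
position: [0.4404, 0.1741, 0.0703]
tool_rot: [3.141, -0.0, 1.7]
force: [0.6, 0.5, 6.8]
grip_width: 0.0125
```

It's holding at 12.5 mm with upward force, which suggests a grip on the upper part of the bar. I'll go another 14 mm deeper.

Request:
move_arm(jaw=[165,165,165,165,165,255,255,255,255], dp=[[0,0,0],[0,0,0],[0,0,0.01],[0,0,0.0075],[0,0,0],[0,0,0],[0,0,0],[0,0,0],[0,0,0]], rotation=[[0,0,0],[0,0,0],[0,0,0],[0,0,0],[0,0,0],[0,0,0],[0,0,0],[0,0,0],[0,0,0]], squeeze=40)

```text
clock: 8.48
position: [0.4403, 0.1741, 0.056]
tool_rot: [3.141, -0.0, 1.7]
force: [3.0, 1.8, -1.1]
grip_width: 0.0129
```

A clean hold: 12.9 mm, with almost no vertical force. Now I'll lift along the arc.

Request:
move_arm(jaw=[255,255,255,255,255,255,255,255,255,255], dp=[[0,-0.0041,-0.0144],[0,-0.0033,-0.0146],[0,-0.0024,-0.0148],[0,-0.0015,-0.0149],[0,-0.0006,-0.0149],[0,0.0003,-0.015],[0,0.0012,-0.0149],[0,0.0021,-0.0148],[0,0.003,-0.0147],[0,0.0038,-0.0145]], rotation=[[0,0,0],[0,0,0],[0,0,0],[0,0,0],[0,0,0],[0,0,0],[0,0,0],[0,0,0],[0,0,0],[0,0,0]])

```text
clock: 9.72
position: [0.4383, 0.1737, 0.1744]
tool_rot: [-3.14, 0.0, 1.701]
force: [-0.7, 1.3, -4.9]
grip_width: 0.0125
```

```bash
python3 - <<'E'
from h import *
from workcell import grab_frame,bot
f=grab_frame("scene");cv2.imwrite("pics/s6c.png",cv2.resize(f[30:230,190:390],(500,500),interpolation=2))
E
```

```text
(no output)
```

View pics/s6c.png

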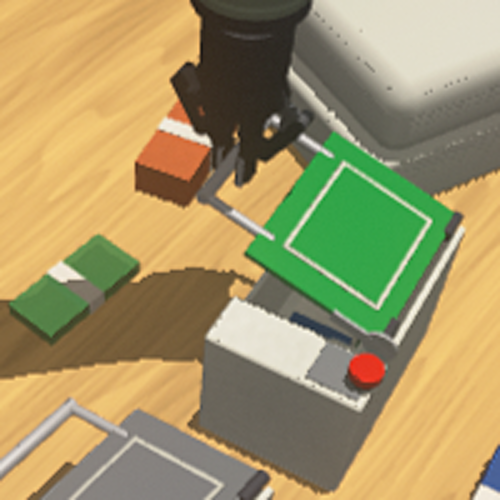

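The door is rising with the bar held between the fingers. Continuing the arc to about 1.19.

Request:
move_arm(jaw=[255,255,255,255,255,255,255,255,255,255], dp=[[0,0.0047,-0.0142],[0,0.0055,-0.0139],[0,0.0064,-0.0135],[0,0.0072,-0.0131],[0,0.0079,-0.0127],[0,0.0087,-0.0122],[0,0.0094,-0.0116],[0,0.0101,-0.011],[0,0.0107,-0.0104],[0,0.0095,-0.0082]], rotation=[[0,0,0],[0,0,0],[0,0,0],[0,0,0],[0,0,0],[0,0,0],[0,0,0],[0,0,0],[0,0,0],[0,0,0]])

```text
clock: 11.02
position: [0.4987, 0.1827, 0.2722]
tool_rot: [-3.135, 0.001, 1.702]
force: [-29.4, -2.6, 26.9]
grip_width: 0.013
```

Request:
move_arm(jaw=[255,255], dp=[[0,0,0],[0,0,0]], rotation=[[0,0,0],[0,0,0]])

```text
clock: 11.28
position: [0.4994, 0.1829, 0.2724]
tool_rot: [-3.137, 0.001, 1.702]
force: [-35.6, -5.0, 39.2]
grip_width: 0.0127
```

The force is almost purely radial and geometry puts the door at about 1.18. I'll relax radially, back off along the arc until the stay carries the door, then open.

Request:
move_arm(jaw=[255,255,255,255,255], dp=[[0,-0.0035,-0.005],[0,0,0],[0,-0.006,0.005],[0,-0.005,0.004],[0,0,0]], rotation=[[0,0,0],[0,0,0],[0,0,0],[0,0,0],[0,0,0]])

```text
clock: 11.9
position: [0.492, 0.1814, 0.2673]
tool_rot: [3.139, -0.002, 1.701]
force: [14.4, 8.7, -16.1]
grip_width: 0.0124
```

Request:
move_arm(jaw=[255,255,255], dp=[[0,-0.002,0.0045],[0,-0.004,0.004],[0,0,0]], rotation=[[0,0,0],[0,0,0],[0,0,0]])

```text
clock: 12.28
position: [0.4869, 0.1807, 0.2617]
tool_rot: [3.139, -0.001, 1.701]
force: [2.1, 2.8, 8.5]
grip_width: 0.0126
```

The door now resists being lowered at about 1.12, so it looks locked. Opening and withdrawing upward.

Request:
move_arm(jaw=[150,150,150,150,150,150,150,150], dp=[[0,0,0],[0,0,0],[0,0,0],[0,0,-0.03],[0,0,-0.04],[0,0,-0.04],[0,0,-0.02],[0,0,0]], rotation=[[0,0,0],[0,0,0],[0,0,0],[0,0,0],[0,0,0],[0,0,0],[0,0,0],[0,0,0]])

```text
clock: 13.28
position: [0.4863, 0.18, 0.3648]
tool_rot: [3.141, 0.0, 1.7]
force: [0.5, -0.2, -0.3]
grip_width: 0.0352
```

Request:
move_arm(jaw=[255,255,255,255], dp=[[0,0,0],[0,0,0],[0,0,0],[0,0,0]], rotation=[[0,0,0],[0,0,0],[0,0,0],[0,0,0]])

```text
clock: 13.78
position: [0.4862, 0.18, 0.3643]
tool_rot: [-3.141, -0.0, 1.7]
force: [-0.4, 0.3, 0.5]
grip_width: 0.0001
```

```bash
python3 - <<'E'
from h import *
from workcell import grab_frame,bot
f=grab_frame("scene");cv2.imwrite("pics/s7c.png",cv2.resize(f[0:230,190:390],(480,552),interpolation=2))
g=grab_frame("top");cv2.imwrite("pics/t7.png",g)
print(blobs(f,(0,200,120),(5,255,255),60)[0],blobs(g,(0,200,120),(5,255,255),60)[0])
E
```

```text
[([336.4, 177.1], 117), ([223.8, 296.0], 186)] [([215.3, 131.3], 123), ([379.0, 140.9], 129)]
```

View pics/s7c.png

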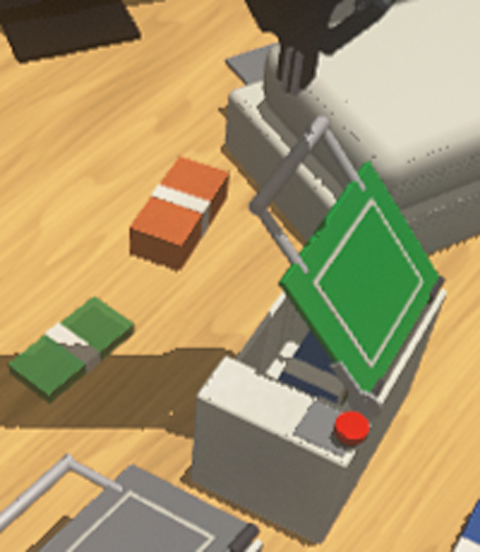

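The green door stands locked open by itself, with the fingers clear above the bar and the key up. Now I'll move over the key.

Request:
move_arm(jaw=[255,255,255,255,255,255,255], dp=[[-0.0284,0.0365,0],[-0.0284,0.0365,0],[-0.0284,0.0365,0],[-0.0284,0.0365,0],[-0.0284,0.0365,0],[0,0,0],[0,0,0]], rotation=[[0,0,0],[0,0,0],[0,0,0],[0,0,0],[0,0,0],[0,0,0],[0,0,0]])

```text
clock: 14.75
position: [0.6453, 0.0868, 0.3644]
tool_rot: [-3.141, -0.001, 1.701]
force: [-0.7, 0.7, 0.3]
grip_width: 0.0001
```

Request:
move_arm(jaw=[255,255,255,255,255,255,255], dp=[[0,0,0.05],[0,0,0.05],[0,0,0.05],[0,0,0.03],[0,0,0.02],[0,0,0],[0,0,0]], rotation=[[0,0,0],[0,0,0],[0,0,0],[0,0,0],[0,0,0],[0,0,0],[0,0,0]])

```text
clock: 15.62
position: [0.646, 0.0865, 0.2057]
tool_rot: [3.14, -0.0, 1.7]
force: [-0.8, 0.4, 0.1]
grip_width: 0.0002
```

```bash
python3 - <<'E'
from h import *
from workcell import grab_frame,bot
f=grab_frame("scene");cv2.imwrite("pics/s8c.png",cv2.resize(f[60:220,240:400],(600,600),interpolation=2))
E
```

```text
(no output)
```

View pics/s8c.png

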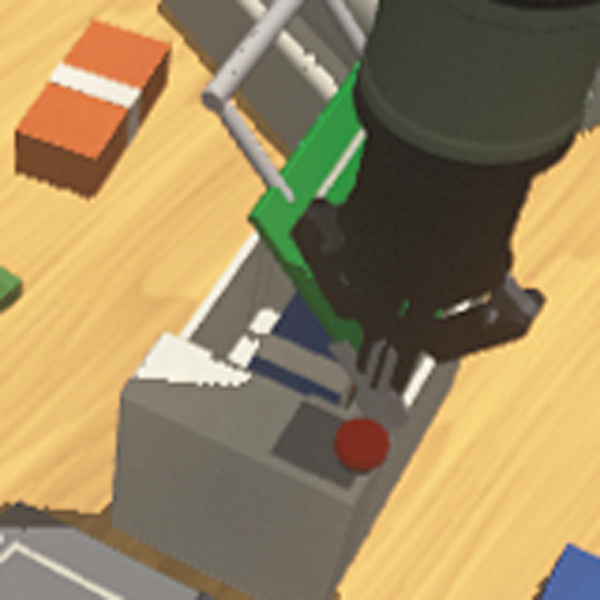

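The tips at about (343,163) in the full frame sit above the key at (336,178). I'll check where they land.

```bash
python3 - <<'E'
from h import *
c=calibration("scene");Ti=np.linalg.inv(np.array(c["T"]));K=np.array(c["camera_matrix"])
for z in(.171,.19,.2057,.22,.23):
    q=K@(Ti@np.array([.646,.0865,z,1]))[:3];print(z,(q[:2]/q[2]).round(1))
print(onz("scene",(342.7,162.7),.2057),onz("scene",(342.7,162.7),.226))
E
```

```text
0.171 [334.8 177.7]
0.19 [336.4 172.4]
0.2057 [337.9 167.9]
0.22 [339.2 163.6]
0.23 [340.1 160.5]
[0.64653148 0.10409321 0.2057    ] [0.65182421 0.08826684 0.226     ]
```

The tips appear to sit about 20 mm above the reported TCP, as they did at the bar, and the horizontal position is good. Descending slowly with force checks.

Request:
move_arm(jaw=[255,255,255,255,255], dp=[[0,0,0.02],[0,0,0.015],[0,0,0.0075],[0,0,0],[0,0,0]], rotation=[[0,0,0],[0,0,0],[0,0,0],[0,0,0],[0,0,0]])

```text
clock: 16.3
position: [0.6458, 0.0863, 0.1708]
tool_rot: [3.141, -0.0, 1.7]
force: [0.5, 0.0, -0.2]
grip_width: 0.0001
```

Request:
move_arm(jaw=[255,255,255,255], dp=[[0,0,0.006],[0,0,0.006],[0,0,0],[0,0,0]], rotation=[[0,0,0],[0,0,0],[0,0,0],[0,0,0]])

```text
clock: 16.8
position: [0.6457, 0.0862, 0.161]
tool_rot: [3.142, -0.0, 1.7]
force: [0.1, 0.7, -0.4]
grip_width: 0.0001
```

Request:
move_arm(jaw=[255,255,255], dp=[[0,0,0.006],[0,0,0.006],[0,0,0]], rotation=[[0,0,0],[0,0,0],[0,0,0]])

```text
clock: 17.18
position: [0.6454, 0.0861, 0.1508]
tool_rot: [-3.141, -0.0, 1.7]
force: [0.5, -0.1, -0.5]
grip_width: 0.0
```

Request:
move_arm(jaw=[255,255,255], dp=[[0,0,0.006],[0,0,0],[0,0,0]], rotation=[[0,0,0],[0,0,0],[0,0,0]])

```text
clock: 17.55
position: [0.6456, 0.0862, 0.1466]
tool_rot: [3.142, -0.0, 1.7]
force: [0.5, -0.3, 0.2]
grip_width: -0.0001
```

Request:
move_arm(jaw=[255,255,255], dp=[[0,0,0.006],[0,0,0],[0,0,0]], rotation=[[0,0,0],[0,0,0],[0,0,0]])

```text
clock: 17.92
position: [0.6455, 0.0861, 0.1416]
tool_rot: [-3.141, 0.0, 1.7]
force: [0.8, -0.5, -0.4]
grip_width: 0.0001
```

```bash
python3 - <<'E'
from h import *
from workcell import grab_frame,bot
print(bot.observe()["force"])
f=grab_frame("scene");cv2.imwrite("pics/s9c.png",cv2.resize(f[120:220,280:380],(600,600),interpolation=2))
E
```

```text
[ 0.79867518 -0.50820721 -0.41023268]
```

View pics/s9c.png

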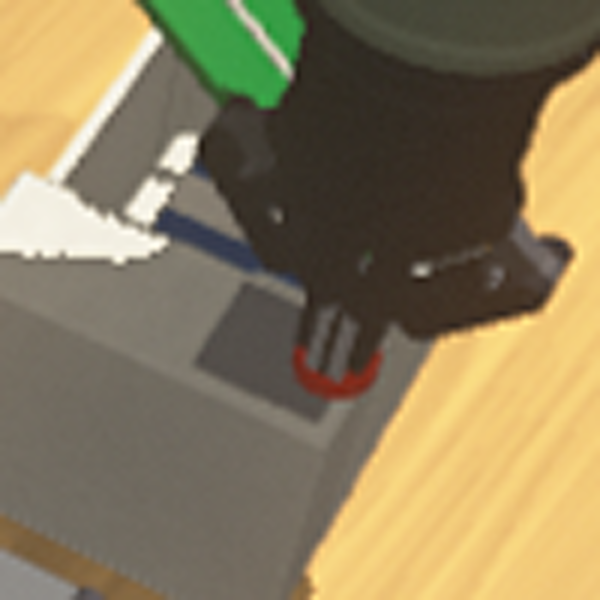

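The closed fingertips at (335,370) in the crop are right over the red cap and about to touch. Continuing down.

Request:
move_arm(jaw=[255,255,255], dp=[[0,0,0.006],[0,0,0],[0,0,0]], rotation=[[0,0,0],[0,0,0],[0,0,0]])

```text
clock: 18.35
position: [0.6458, 0.0862, 0.138]
tool_rot: [3.141, 0.0, 1.7]
force: [-5.7, -2.2, 18.4]
grip_width: 0.0
```

Request:
move_arm(jaw=[255,255,255], dp=[[0,0,0.005],[0,0,0],[0,0,0]], rotation=[[0,0,0],[0,0,0],[0,0,0]])

```text
clock: 18.73
position: [0.6463, 0.0862, 0.1372]
tool_rot: [3.139, 0.002, 1.7]
force: [-21.3, -8.4, 61.8]
grip_width: -0.0001
```

That's far stiffer than the key's spring, so I'm backing off to look.

Request:
move_arm(jaw=[255], dp=[[0,0,-0.0065]], rotation=[[0,0,0]])

```text
clock: 18.85
position: [0.6459, 0.0862, 0.1396]
tool_rot: [3.14, 0.001, 1.7]
force: [-0.4, -0.4, 3.2]
grip_width: 0.0
```

```bash
python3 - <<'E'
from h import *
from workcell import grab_frame,bot
print(bot.observe()["force"],bot.observe()["position"],bot.observe()["moment"])
f=grab_frame("scene");g=grab_frame("top")
cv2.imwrite("pics/s10c.png",np.hstack([cv2.resize(f[70:220,230:380],(400,400),interpolation=2),cv2.resize(g[90:240,110:260],(400,400),interpolation=2)]))
E
```

```text
[-0.37313805 -0.44581084  3.17238609] [0.64588692 0.08620275 0.1396473 ] [ 0.02716447  0.16506995 -0.04629895]
```

View pics/s10c.png

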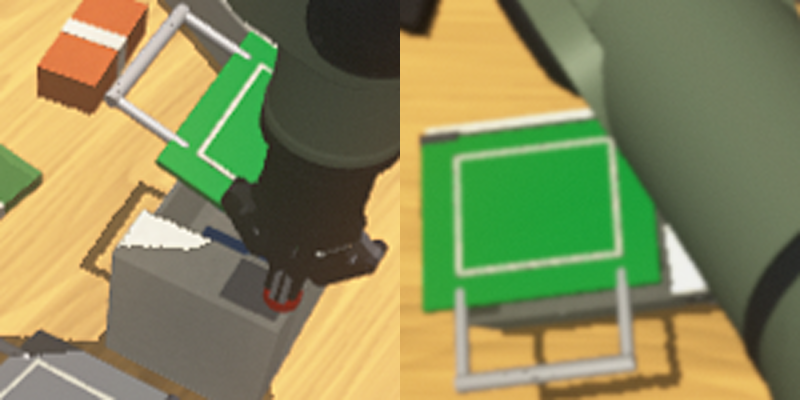

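The key worked: the door is sinking (the bar is already well down) and was simply bottomed out. I'll withdraw straight up and wait.

Request:
move_arm(jaw=[255,255,255,255,255,255,255,255,255,255], dp=[[0,0,0],[0,0,0],[0,0,-0.02],[0,0,-0.03],[0,0,-0.05],[0,0,-0.05],[0,0,-0.05],[0,0,-0.05],[0,0,0],[0,0,0]], rotation=[[0,0,0],[0,0,0],[0,0,0],[0,0,0],[0,0,0],[0,0,0],[0,0,0],[0,0,0],[0,0,0],[0,0,0]])

```text
clock: 20.2
position: [0.6453, 0.0861, 0.3379]
tool_rot: [-3.141, 0.0, 1.7]
force: [-0.0, 0.1, -0.2]
grip_width: 0.0001
```

Request:
move_arm(jaw=[255,255,255,255,255,255,255,255,255,255], dp=[[-0.05,0,0],[-0.05,0,0],[-0.05,0,0],[-0.05,0,0],[0,0,0],[0,0,0],[0,0,0],[0,0,0],[0,0,0],[0,0,0]], rotation=[[0,0,0],[0,0,0],[0,0,0],[0,0,0],[0,0,0],[0,0,0],[0,0,0],[0,0,0],[0,0,0],[0,0,0]])

```text
clock: 21.45
position: [0.6663, -0.0723, 0.3382]
tool_rot: [3.142, -0.0, 1.701]
force: [0.6, 0.2, -0.6]
grip_width: 0.0001
```

Request:
move_arm(jaw=[255,255,255,255,255,255,255,255,255,255], dp=[[0,0,0],[0,0,0],[0,0,0],[0,0,0],[0,0,0],[0,0,0],[0,0,0],[0,0,0],[0,0,0],[0,0,0]], rotation=[[0,0,0],[0,0,0],[0,0,0],[0,0,0],[0,0,0],[0,0,0],[0,0,0],[0,0,0],[0,0,0],[0,0,0]])

```text
clock: 22.7
position: [0.6663, -0.0725, 0.3382]
tool_rot: [3.142, 0.0, 1.7]
force: [0.1, 0.5, -1.3]
grip_width: -0.0
```

Request:
move_arm(jaw=[255,255,255,255,255,255,255,255,255,255], dp=[[0,0,0],[0,0,0],[0,0,0],[0,0,0],[0,0,0],[0,0,0],[0,0,0],[0,0,0],[0,0,0],[0,0,0]], rotation=[[0,0,0],[0,0,0],[0,0,0],[0,0,0],[0,0,0],[0,0,0],[0,0,0],[0,0,0],[0,0,0],[0,0,0]])

```text
clock: 23.95
position: [0.6663, -0.0725, 0.3381]
tool_rot: [-3.142, -0.0, 1.7]
force: [-0.3, 0.6, 0.4]
grip_width: -0.0001
```

```bash
python3 - <<'E'
from h import *
from workcell import grab_frame,bot
print(bot.observe()["force"],bot.observe()["position"])
f=grab_frame("scene");g=grab_frame("top")
print(blobs(f,(0,200,120),(5,255,255),30)[0],blobs(g,(0,200,120),(5,255,255),30)[0])
S=cv2.imread("pics/scene0.png");T=cv2.imread("pics/top0.png")
print([cv2.absdiff(a,b)[r].mean().round(2) for a,b,r in((f,S,np.s_[105:170,265:330]),(g,T,np.s_[130:240,118:200]))])
cv2.imwrite("pics/s11.png",np.hstack([cv2.resize(f,(400,300)),cv2.resize(g,(400,300))]))
E
```

```text
[-0.33675865  0.60120428  0.41198849] [ 0.66630378 -0.07248061  0.33813861]
[([336.4, 177.5], 111), ([223.3, 294.7], 134)] [([215.3, 131.3], 122)]
[np.float64(53.96), np.float64(22.49)]
```

I've used up the picture budget, so I'll verify numerically. First I'll move the arm clear of the views and let more time pass.

Request:
move_arm(jaw=[255,255,255,255,255,255,255,255,255,255], dp=[[-0.05,-0.02,0],[-0.05,-0.02,0],[-0.05,-0.02,0],[-0.05,-0.02,0],[-0.05,-0.02,0],[-0.05,-0.02,0],[-0.05,-0.02,0],[-0.05,-0.02,0],[0,0,0],[0,0,0]], rotation=[[0,0,0],[0,0,0],[0,0,0],[0,0,0],[0,0,0],[0,0,0],[0,0,0],[0,0,0],[0,0,0],[0,0,0]])

```text
clock: 25.3
position: [0.5809, -0.4057, 0.338]
tool_rot: [3.141, -0.001, 1.701]
force: [1.1, 0.2, 1.0]
grip_width: 0.0002
```

```bash
python3 - <<'E'
from h import *
from workcell import grab_frame,bot
print(bot.observe()["force"],bot.observe()["position"])
new={n:grab_frame(n) for n in("scene","top")};cv2.imwrite("pics/s12.png",new["scene"]);cv2.imwrite("pics/t12.png",new["top"])
for n,r in(("scene",np.s_[90:200,260:390]),("top",np.s_[115:245,110:245])):
    for tag,im in(("old",cv2.imread(f"pics/{n}0.png")),("new",new[n])):
        m=blobs(im[r],(45,120,40),(80,255,255),200)[1];c=max(cv2.findContours(m,0,1)[0],key=cv2.contourArea)
        print(n,tag,cv2.boundingRect(c),cv2.contourArea(c),np.round(cv2.minAreaRect(c)[0],1),blobs(im,(0,200,100),(5,255,255),30)[0])
    print(cv2.absdiff(new[n],cv2.imread(f"pics/{n}0.png"))[r].mean())
E
```

```text
[1.12558194 0.19159284 1.02980294] [ 0.58094049 -0.40571743  0.33804489]
scene old (29, 18, 81, 56) 2766.5 [70.5 42.9] [([336.4, 177.1], 117), ([223.9, 296.0], 193)]
scene new (29, 18, 81, 56) 2760.0 [70.5 42.9] [([336.4, 177.0], 116), ([223.8, 295.9], 186)]
6.768764568764569
top old (9, 20, 91, 73) 5154.5 [54.3 55.3] [([215.4, 131.2], 127), ([379.1, 140.9], 135)]
top new (9, 20, 91, 73) 5154.5 [54.3 55.3] [([215.3, 131.3], 125), ([379.0, 140.9], 134)]
4.549059829059829
```

Door outline and keys match the starting images in both views. Handing in.

```bash
python3 - <<'E'
from workcell import workorder
print(workorder.job_done())
E
```

```text
the job is handed in; nothing more can be done
None
```

I lifted the green door by its bar to about 1.18 rad and its stay locked. It stood open by itself with the fingers clear for about 1 s. I then pressed its red key, the door sank shut, and I handed the job in at about 25 s with the arm clear.

**Last checks:** In both cameras the green door's outline has the same position and extent as in the starting images. Both red keys are back within about 0.1 px of where they started. I did not measure the grey door's angle. The arm never worked at that locker.

**What went wrong or disagreed:**
- **Tool height:** contact suggested the fingertips ended about 25–30 mm above the reported TCP. The first grasp closed on nothing and the second caught only the top of the bar. The third, deeper grasp held.
- **Key press:** the tool met 62 N against the bottomed-out key before I backed off. I believe the fingertips carried it, which the 40 N arm and gripper-body limit does not cover, but I could not confirm that.
- **Lifting:** about 53 N built up along the door's radius at the top of the lift, and I relieved it before letting go.
- **Final picture:** the 12-picture limit was reached, so the last check was by numbers only.

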